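# Find the unstuck block in the plywood box

### The job

Three identical blocks were glued to the floor of the lidded plywood box, but one has come unstuck. Slide the lid well open, feel which block is loose by nudging each one gently, without forcing the ones still glued, and push the loose block out through the open end of the box so that it lies flat in the shallow tray there. Then slide the lid fully shut again, leaving the jar, paint tin, brush and offcut where they are.

Things in the scene. Friction and masses are not known exactly. Their poses are not given: they have to be found in the camera images.
- box: Fixed plywood box; origin on the table, x across it, y along it (lid opens to +y, open end faces -y). Outside 274 mm in x, y = -100 to +112 mm; walls 12 mm thick, tops at z = 60 mm. Inside: floor at z = 12 mm, x = -125 to +125, y = -100 to +100 mm. No wall at y = -100 mm: there a shallow tray joins on. Two runners carry the open lid out to y = +272 mm.
- tray (a point): Centre of the floor of the shallow, darker wooden tray fixed to the box's open end, at y = -152 mm of the box. Its floor is at z = 4 mm (an 8 mm step down from the box floor) and runs from y = -100 (open to the box) to -204 mm, x = -131 to +131 mm, with lips 20 mm high on its other three sides. Axes as the box.
- lid (a joint): Sliding lid of the box, 8 mm thick, its top at z = 68.5 mm, covering the whole box when shut. 0 = shut, 0.190 m = fully open (slid to the box's +y, clear of all but the last 10 mm of the box inside). It starts shut or up to 30 mm ajar, stays where it is left, and slides with about 2 N.
- lid_cleat (a point): Centre of the top of the wooden cleat on the lid: a bar 140 mm along the box's x, 15 mm along y, 16 mm high (from z = 68.5 to 84.5 mm), to push the lid by either way. It lies at y = -85 mm of the box when the lid is shut and moves with it to y = +105 mm when fully open.
- block_a: One of three identical pale wood blocks on the box floor, 50 (x) x 60 (y) x 40 mm high, about 90 g, two dark holes on top; origin: centre of underside. They stand abreast, about 80 mm apart along the box's x, centres 95 to 155 mm from the inner rear face, turned at most 0.05 rad against the box. Two are glued and do not give; one, in any of the places, is loose and slides with about 1 N.
- block_b: One of three identical pale wood blocks on the box floor, 50 (x) x 60 (y) x 40 mm high, about 90 g, two dark holes on top; origin: centre of underside. They stand abreast, about 80 mm apart along the box's x, centres 95 to 155 mm from the inner rear face, turned at most 0.05 rad against the box. Two are glued and do not give; one, in any of the places, is loose and slides with about 1 N.
- block_c: One of three identical pale wood blocks on the box floor, 50 (x) x 60 (y) x 40 mm high, about 90 g, two dark holes on top; origin: centre of underside. They stand abreast, about 80 mm apart along the box's x, centres 95 to 155 mm from the inner rear face, turned at most 0.05 rad against the box. Two are glued and do not give; one, in any of the places, is loose and slides with about 1 N.
- jar: Bystander: lidded glass jar, 84 mm across, 130 mm high; origin at the centre of its underside.
- paint_tin: Bystander: steel paint tin, 100 mm across, 120 mm high; origin at the centre of its underside.
- brush: Bystander: paint brush lying on the table; origin at the middle of its underside.
- offcut: Bystander: plywood offcut 160 x 60 x 18 mm lying flat; origin at the centre of its underside.

How it is judged:
On the way, in this order (a step that is already met when the one before it is completed fails the run):
1. the lid is slid well open (at least 140 mm) (value of joint lid above 0.14 m), for 0.1 s.
2. the loose block lies flat in the tray while the lid is still open (((y of block_a in the frame of box between -0.21 and -0.125 m and x of block_a in the frame of box between -0.13 and 0.13 m and z of block_a in the frame of box below 0.009 m and angle between block_a's own z axis and vertical below 0.08 rad and linear speed of block_a below 0.02 m/s) or (y of block_b in the frame of box between -0.21 and -0.125 m and x of block_b in the frame of box between -0.13 and 0.13 m and z of block_b in the frame of box below 0.009 m and angle between block_b's own z axis and vertical below 0.08 rad and linear speed of block_b below 0.02 m/s) or (y of block_c in the frame of box between -0.21 and -0.125 m and x of block_c in the frame of box between -0.13 and 0.13 m and z of block_c in the frame of box below 0.009 m and angle between block_c's own z axis and vertical below 0.08 rad and linear speed of block_c below 0.02 m/s)) and value of joint lid above 0.1 m), for 0.2 s.
At the end, for the whole second after the job is handed in: The loose block rests flat on the tray floor, wholly out of the box (its centre 25 to 110 mm outside the open end, tilted less than 0.08 rad, at rest), and the lid is shut to within 6 mm and at rest (((y of block_a in the frame of box between -0.21 and -0.125 m and x of block_a in the frame of box between -0.13 and 0.13 m and z of block_a in the frame of box below 0.009 m and angle between block_a's own z axis and vertical below 0.08 rad and linear speed of block_a below 0.02 m/s) or (y of block_b in the frame of box between -0.21 and -0.125 m and x of block_b in the frame of box between -0.13 and 0.13 m and z of block_b in the frame of box below 0.009 m and angle between block_b's own z axis and vertical below 0.08 rad and linear speed of block_b below 0.02 m/s) or (y of block_c in the frame of box between -0.21 and -0.125 m and x of block_c in the frame of box between -0.13 and 0.13 m and z of block_c in the frame of box below 0.009 m and angle between block_c's own z axis and vertical below 0.08 rad and linear speed of block_c below 0.02 m/s)) and value of joint lid below 0.006 m and velocity of joint lid between -0.01 and 0.01 m/s); the robot touches nothing.
It fails at once if a block is struck or forced by the robot with more than 150 N (contact force between any of the arm, the fingers and block_a above 150 N or contact force between any of the arm, the fingers and block_b above 150 N or contact force between any of the arm, the fingers and block_c above 150 N).
It fails at once if the jar, paint tin, brush or offcut is moved by more than 30 mm (distance of any of jar, paint_tin, brush, offcut from where it was at the start of the episode above 0.03 m).
It also fails if it takes over 58 s, if anything falls off the work surface, if the arm or the gripper's body presses on something with over 40 N, if the wrist force passes 120 N, or if a joint passes its speed limit or range.

### The arm

A 6-joint arm with a two-finger parallel gripper is mounted at the origin on the work surface. World frame = base frame: x ahead of the robot, y to its left, z up, the work surface at z = 0. Lengths are in m, angles in rad, forces in N, time in s.
With the tool pointing down it reaches from about 0.3 to 1 m from the base axis. Payload 5.1 kg.
Tool frame: the origin (TCP) lies between the finger pads; the fingertips stand ctrl.tcp_to_tips ahead of it and the grasp point (between the pads) lies 11 mm behind it (ctrl.tcp_to_tips is the distance from the TCP to the fingertips, in m); z points along the fingers, x is the direction in which the jaws open and shut, and the axes are right-handed (so a half turn about z gives the same grasp; the last joint's range is limited). The gripper opens to 95 mm and grips with 3 to 60 N. Pads are 20 mm wide; open, the fingers measure 119 mm over their backs; the gripper's body (75 mm by 180 mm) begins 59 mm behind the grasp point.
Start: joints at [-1.37, 0.124, 1.65, -0, 1.367, -0.083], TCP at [0.182, -0.624, 0.223] pointing down, gripper open.
Joint ranges: [-2.61, 2.61], [-1.02, 2.33], [0.03, 2.71], [-1.35, 4.49], [0.32, 2.68], [-2.91, 2.91]. Speed limits (rad/s): [2.57, 2.57, 3.14, 3.14, 3.14, 3.14].

### API

Orientations are given as a 3x3 rotation matrix whose columns are the frame's x, y, z axes.
In Python, from bench import ctrl gives the robot as it stands.
- The arm moves only by the tool arm_command, never from a script. Its argument "increments" is a list that holds one entry, the list of rows, each a list of 5 numbers: the closure, from -1 (fully open) to 1 (shut), then the shift along the tool's x, y, z in cm, then the turn about the tool's z in rad. A call has 1 to 20 rows; each row is the pose to reach, as a shift and turn from the pose commanded when the call began, along the tool's axes at that moment; what a row does not reach only later rows make up. A row lasts 1/8 s, in which the tool goes at most 62.5 mm and 10.7 degrees, less where a joint would pass 70% of its speed; a pose out of reach is approached as far as the arm can. A call with a gripper value outside its range is refused whole. The fingers move at their own pace and stop on an object; the grip force is fixed at half the most. Time passes only in rows, so rows that repeat a pose let the fingers close. It gives the time, the measured TCP pose, the force and the opening at its end, in the units of the state.
- ctrl.read_state(): the state, without advancing time (a new reading comes with each control period).
- ctrl.snapshot(name): name is "scene" or "top"; returns (picture, depth): 480x640x3 uint8, red, green, blue; 480x640 float32, m along the optical axis (not along the pixel's ray), 0 where there is no reading.
- ctrl.calibration(name): a dict with "K" (3x3 intrinsics, pixels), "R" (3x3) and "t" (3): a world point X has camera coordinates R X + t. Camera axes: x right, y down, z forward; pixel columns grow to the right and rows downward; lengths in m; the calibration is good to about 2 mm. A picture is of the moment at which its call begins. calibration takes no time and is no camera call.
- ctrl.hand_in(): hands the job in, once; it reports no verdict.
The state is a dict: "time_s": time; "qpos": joint angles; "qvel": joint speeds; "effort": joint torques, N m; "position": TCP position; "eef_rot": TCP orientation; "wrist_force": force on the tool from outside, world axes, zero at the start; "ft_torque": the same for the moment, N m; "grip_width": opening from 0.0 (shut) to 1.0 (fully open).
Only numpy, scipy, OpenCV 4.12 (cv2) and the standard library are available. Lean on these libraries where they do the work, as an engineer would, in place of code of your own. Each camera call takes 0.05 s, during which the arm holds its last target. There are 200 camera calls.

## Working session

There is one attempt and no reset: what is moved stays moved. The work goes in short steps, Python scripts to look and compute and a tool call to move; the robot and the scene stay as the last step left them, time stands still between calls to the robot, and variables do not carry over. Pictures are saved under pics/ and viewed, about 8 in all and at most 12, crops included, and the job is handed in when it is done.

Besides the shell and the picture viewer there is one more tool, called after "Emit:" by a JSON object that holds its "api" and its "payload", one argument or row to a line. arm_command: Moves the arm, as the interface text tells. Its arguments: {"type":"object","properties":{"increments":{"type":"array","items":{"type":"array","items":{"type":"array","items":{"type":"number"}}}}},"required":["increments"]}

```bash
ls; mkdir -p pics
python3 - <<'E'
from bench import ctrl
import cv2,numpy as np
for n in("scene","top"):
    p,d=ctrl.snapshot(n); cv2.imwrite(f"pics/{n}0.png",p[...,::-1]); np.save(f"pics/{n}0.npy",d)
    c=ctrl.calibration(n); print(n,np.round(c["K"],1).tolist(),np.round(c["R"],3).tolist(),np.round(c["t"],3))
s=ctrl.read_state(); print(s["time_s"],s["position"],np.round(s["eef_rot"],3).tolist(),ctrl.tcp_to_tips,s["wrist_force"])
E
```

```text
pics
scene [[491.1, 0.0, 313.6], [0.0, 491.1, 234.9], [0.0, 0.0, 1.0]] [[-0.428, 0.904, 0.009], [0.784, 0.376, -0.493], [-0.449, -0.204, -0.87]] [ 0.202 -0.387  1.589]
top [[588.2, 0.0, 310.4], [0.0, 588.2, 229.8], [0.0, 0.0, 1.0]] [[0.014, -1.0, -0.005], [-0.996, -0.013, -0.088], [0.088, 0.006, -0.996]] [0.045 0.508 1.763]
0.1 [ 0.1818524  -0.62345584  0.22152096] [[0.28, -0.96, -0.0], [-0.96, -0.28, 0.002], [-0.002, -0.0, -1.0]] 0.008 [ 0.24570126 -0.11075098  0.06198954]
```

View pics/top0.png

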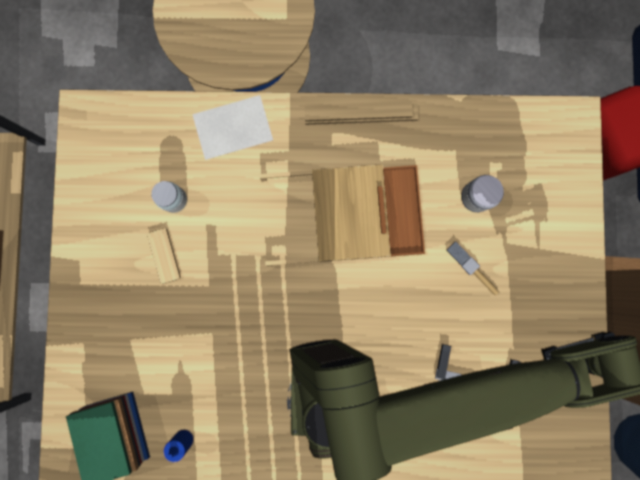

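View pics/scene0.png

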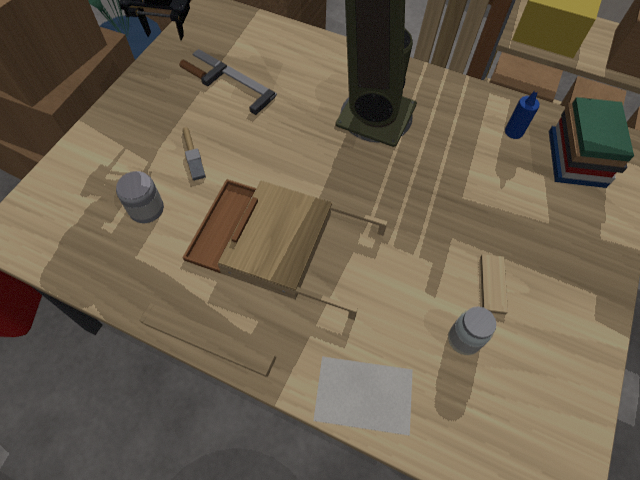

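```bash
cat > h.py <<'E'
import numpy as np,cv2
from bench import ctrl
def cloud(n,d):
    c=ctrl.calibration(n);K,R,t=map(np.array,(c["K"],c["R"],c["t"]))
    v,u=np.mgrid[:480,:640]; P=np.stack([(u-K[0,2])/K[0,0]*d,(v-K[1,2])/K[1,1]*d,d],-1)
    return (P-t)@R   # world points
def proj(n,X):
    c=ctrl.calibration(n);x=np.atleast_2d(X)@np.array(c["R"]).T+c["t"];x=x@np.array(c["K"]).T
    return x[:,:2]/x[:,2:]
def rect(P):
    r=cv2.minAreaRect((P*1000).astype(np.float32)); return np.round(r[0],1),np.round(r[1],1),round(r[2],1),np.round(cv2.boxPoints(r)).tolist()
E
python3 - <<'E'
from h import *
for n in("top","scene"):
    p=cv2.imread(f"pics/{n}0.png");d=np.load(f"pics/{n}0.npy");P=cloud(n,d)
    x,y,z=np.moveaxis(P,-1,0)
    h=cv2.cvtColor(p,cv2.COLOR_BGR2HSV)
    red=((h[...,0]<11)&(h[...,1]>110)&(h[...,2]>40)&(z<.06)&(d>0)&(abs(y+.1)<.3)&(x>.5)&(x<.9)).astype(np.uint8)
    red=cv2.morphologyEx(red,cv2.MORPH_OPEN,np.ones((3,3)))
    lid=((z>.055)&(z<.078)&(abs(y+.0)<.35)&(x>.45)&(x<1)&(d>0)).astype(np.uint8)
    lid=cv2.morphologyEx(lid,cv2.MORPH_OPEN,np.ones((5,5)))
    cl=((z>.0775)&(z<.1)&(abs(y+.0)<.35)&(x>.45)&(x<1)&(d>0)).astype(np.uint8)
    for k,m in(("red",red),("lid",lid),("cleat",cl)):
        q,l,s,c=cv2.connectedComponentsWithStats(m); i=1+np.argmax(s[1:,4]); M=l==i
        print(n,k,s[i],"z",np.percentile(z[M],[5,50,95]).round(4),*rect(P[M][:,:2]))
E
```

```text
Traceback (most recent call last):
ValueError: attempt to get argmax of an empty sequence
```

```bash
cat > m.py <<'E'
from h import *
for n in("top","scene"):
    p=cv2.imread(f"pics/{n}0.png");d=np.load(f"pics/{n}0.npy");P=cloud(n,d)
    x,y,z=np.moveaxis(P,-1,0)
    h=cv2.cvtColor(p,cv2.COLOR_BGR2HSV)
    uv=(400,200) if n=="top" else (218,225); print(n,h[uv[1],uv[0]],P[uv[1],uv[0]], P[(215 if n=="top" else 235),(350 if n=="top" else 290)])
    W=(d>0)&(x>.3)&(x<.9)&(y>-.5)&(y<.3)
    red=(((h[...,0]<12))&(h[...,1]>110)&W&(z<.06)).astype(np.uint8)
    red=cv2.morphologyEx(red,cv2.MORPH_OPEN,np.ones((3,3)))
    lid=((z>.055)&(z<.078)&W).astype(np.uint8)
    lid=cv2.morphologyEx(lid,cv2.MORPH_OPEN,np.ones((5,5)))
    cl=((z>.0785)&(z<.1)&W).astype(np.uint8)
    for k,m in(("red",red),("lid",lid),("cleat",cl)):
        q,l,s,c=cv2.connectedComponentsWithStats(m)
        if q<2: print(k,"none");continue
        i=1+np.argmax(s[1:,4]); M=l==i
        print(n,k,s[i],"z",np.percentile(z[M],[5,50,95]).round(4),*rect(P[M][:,:2]))
E
python3 m.py
```

```text
top [ 12 151 147] [ 0.60406127 -0.22271467  0.006909  ] [ 0.54880663 -0.06577122  0.06704275]
red none
top lid [ 312  165   78   96 5971] z [0.0608 0.0677 0.0743] [558.6 -67.3] [275.  212.1] 5.0 [[412.0, 26.0], [431.0, -185.0], [705.0, -161.0], [686.0, 50.0]]
top cleat [377 186  10  47 221] z [0.0791 0.0836 0.0907] [ 565.9 -157.6] [138.  16.] 5.0 [[496.0, -156.0], [498.0, -172.0], [635.0, -160.0], [634.0, -144.0]]
scene [ 13 132 108] [ 0.58004344 -0.24455482  0.00739695] [ 0.55290512 -0.03093528  0.07059295]
red none
scene lid [ 219  181  138  131 7443] z [0.0636 0.0708 0.0746] [550.1   9.3] [278.6 370.2] 5.3 [[394.0, 181.0], [429.0, -188.0], [706.0, -162.0], [672.0, 207.0]]
scene cleat [231 197  27  45 303] z [0.0804 0.0863 0.0906] [ 565.2 -158.6] [141.1  17.7] 5.3 [[494.0, -156.0], [496.0, -174.0], [636.0, -161.0], [635.0, -143.0]]
```

Run:
```python
from h import *
a=np.radians(5.1);ex=np.array([np.cos(a),np.sin(a)]);ey=np.array([-ex[1],ex[0]])
c=np.array([.5655,-.158])
for n in("top","scene"):
    p=cv2.imread(f"pics/{n}0.png");d=np.load(f"pics/{n}0.npy");P=cloud(n,d)
    h=cv2.cvtColor(p,cv2.COLOR_BGR2HSV)
    q=P[...,:2]-c;bx=q@ex;by=q@ey
    red=((h[...,0]<16)&(h[...,1]>120)&(abs(bx)<.18)&(by>-.2)&(by<0)&(P[...,2]<.04)).astype(np.uint8)
    red=cv2.morphologyEx(red,cv2.MORPH_OPEN,np.ones((3,3)))
    k,l,s,_=cv2.connectedComponentsWithStats(red);i=1+np.argmax(s[1:,4]);M=l==i
    print(n,s[i],"x",np.percentile(bx[M],[0,1,99,100]).round(4),"y",np.percentile(by[M],[0,1,99,100]).round(4), rect(P[M][:,:2])[1:3])
    # z profile along y at bx~0
    for Y in np.arange(-.15,-.0,.01):
        m=(abs(bx-.02)<.08)&(abs(by-Y)<.005)&(d>0); print(round(Y,3),np.median(P[m][:,2]).round(3),end="; ")
    print()
```

```text
top [ 384  165   40   91 3003] x [-0.1357 -0.1331  0.134   0.1374] y [-0.1264 -0.1239 -0.0246 -0.0229] (array([273.1, 103.4]), 5.1)
-0.15 -0.002; -0.14 -0.001; -0.13 0.003; -0.12 0.009; -0.11 0.004; -0.1 0.003; -0.09 0.003; -0.08 0.003; -0.07 0.003; -0.06 0.003; -0.05 0.003; -0.04 0.002; -0.03 0.003; -0.02 0.007; -0.01 0.07; 
scene [ 184  180   71   92 2894] x [-0.1371 -0.1331  0.1365  0.1383] y [-0.1281 -0.1256 -0.0367 -0.0197] (array([278.2, 105.8]), 7.2)
-0.15 0.002; -0.14 0.003; -0.13 0.021; -0.12 0.009; -0.11 0.007; -0.1 0.006; -0.09 0.006; -0.08 0.006; -0.07 0.007; -0.06 0.007; -0.05 0.006; -0.04 0.007; -0.03 nan; -0.02 0.07; -0.01 0.075;
  return _methods._mean(a, axis=axis, dtype=dtype,
  ret = ret.dtype.type(ret / rcount)
```

```bash
cat >> h.py <<'E'
A=np.radians(5.1);EX=np.array([np.cos(A),np.sin(A),0]);EY=np.array([-EX[1],EX[0],0]);O=np.array([.5581,-.0753,0])
def plan(*wps):
    s=ctrl.read_state();R=np.array(s["eef_rot"]);p=np.array(s["position"])
    q=p-O;print("t",s["time_s"],"box xy",(q@EX).round(4),(q@EY).round(4),"tip z",(p[2]-.008).round(4),"F",np.round(s["wrist_force"],2),"w",s["grip_width"],"q6",round(s["qpos"][5],2))
    print("turn",round(float(np.arctan2(*(R.T@EX)[[1,0]])),3))
    for w in wps:
        t=O+EX*w[0]/1e3+EY*w[1]/1e3+[0,0,w[2]/1e3+.008]
        print(w,(R.T@(t-p)*100).round(2))
E
python3 -c "
from h import *
plan((0,-125,215),(0,-125,130),(0,-125,74))"
```

```text
t 0.1 box xy -0.4235 -0.5125 tip z 0.2135 F [ 0.25 -0.11  0.06] w 1.0039372920435423 q6 -0.08
turn -1.376
(0, -125, 215) [-29.82 -49.05  -0.09]
(0, -125, 130) [-29.81 -49.05   8.41]
(0, -125, 74) [-29.8  -49.05  14.01]
```

Emit:
{"api": "arm_command", "payload": {
  "increments": [
    [[0.5,-3,-4.9,0,-0.17],[0.5,-6,-9.8,0,-0.34],[0.5,-9,-14.7,0,-0.51],[0.5,-12,-19.6,0,-0.68],[0.5,-15,-24.5,0,-0.85],[0.5,-18,-29.4,0,-1.02],[0.5,-21,-34.3,0,-1.19],[0.5,-24,-39.2,0,-1.376],[0.5,-27,-44.1,0,-1.376],[0.5,-29.8,-49,0,-1.376],[0.5,-29.8,-49,4,-1.376],[0.5,-29.8,-49,8.4,-1.376],[0.5,-29.8,-49,12,-1.376],[0.5,-29.8,-49,13.8,-1.376],[0.5,-29.8,-49,13.8,-1.376]]
  ]
}}

```text
time_s: 1.98
position: [0.568, -0.2003, 0.0832]
eef_rot: [[0.996, 0.089, -0.003], [0.089, -0.996, 0.001], [-0.003, -0.002, -1.0]]
wrist_force: [0.0, 1.0, 0.6]
grip_width: 0.252
```

```bash
python3 -c "
from h import *
plan((0,-100,75),(0,88,75),(0,88,130))"
```

```text
t 1.975 box xy -0.0013 -0.1254 tip z 0.0752 F [0.02 0.96 0.59] w 0.2524983373666688 q6 -0.52
turn -0.0
(0, -100, 75) [ 0.13 -2.54  0.02]
(0, 88, 75) [  0.13 -21.34   0.05]
(0, 88, 130) [  0.11 -21.35  -5.45]
```

Emit:
{"api": "arm_command", "payload": {
  "increments": [
    [[0.5,0,-1.5,0,0],[0.5,0,-2.3,0,0],[0.5,0,-3,0,0],[0.5,0,-4.5,0,0],[0.5,0,-6,0,0],[0.5,0,-8,0,0],[0.5,0,-10,0,0],[0.5,0,-12,0,0],[0.5,0,-14,0,0],[0.5,0,-16,0,0],[0.5,0,-18,0,0],[0.5,0,-19.5,0,0],[0.5,0,-20.5,0,0],[0.5,0,-21.1,0,0],[0.5,0,-21.1,0,0]]
  ]
}}

```text
time_s: 3.85
position: [0.5497, 0.0099, 0.0843]
eef_rot: [[0.996, 0.089, -0.001], [0.089, -0.996, 0.001], [-0.001, -0.001, -1.0]]
wrist_force: [-0.6, 0.1, 0.5]
grip_width: 0.254
```

```bash
python3 -c "
from h import *
plan((0,60,110),(0,60,180),(0,-260,220))"
```

```text
t 3.85 box xy -0.0008 0.0856 tip z 0.0763 F [-0.6   0.09  0.48] w 0.2543838099005854 q6 -0.17
turn -0.0
(0, 60, 110) [ 0.07  2.56 -3.37]
(0, 60, 180) [  0.07   2.55 -10.37]
(0, -260, 220) [  0.06  34.55 -14.4 ]
```

Emit:
{"api": "arm_command", "payload": {
  "increments": [
    [[0.5,0,0.8,-0.5,0],[0.5,0,2,-5,0],[0.5,0,4,-10,0],[0.5,0,9,-12.5,0],[0.5,0,15,-12.5,0],[0.5,0,21,-12.5,0],[0.5,0,27,-12.5,0],[0.5,0,33,-12.5,0],[0.5,0,38,-12.5,0],[0.5,0,38,-12.5,0]]
  ]
}}

```text
time_s: 5.1
position: [0.5828, -0.373, 0.2091]
eef_rot: [[0.996, 0.084, -0.001], [0.084, -0.996, 0.0], [-0.001, -0.0, -1.0]]
wrist_force: [0.5, -0.4, -0.3]
grip_width: 0.25
```

```bash
cat > look.py <<'E'
import sys
from h import *
k=sys.argv[1];out=[]
for n in("top","scene"):
    p,d=ctrl.snapshot(n);p=np.ascontiguousarray(p[...,::-1]);cv2.imwrite(f"pics/{n}{k}.png",p)
    P=cloud(n,d);q=P-O;bx=q@EX;by=q@EY;z=P[...,2]
    m=((z>.042)&(z<.057)&(abs(bx)<.123)&(by>-.205)&(by<.085)&(d>0)).astype(np.uint8)
    m=cv2.morphologyEx(m,cv2.MORPH_OPEN,np.ones((3,3)))
    c,l,s,_=cv2.connectedComponentsWithStats(m)
    for i in range(1,c):
        if s[i,4]>40:
            M=l==i;r=cv2.minAreaRect((np.stack([bx[M],by[M]],1)*1000).astype(np.float32));print(n,s[i,4],np.round(r[0],1),np.round(r[1],1),round(r[2],1))
    cm=(z>.0785)&(z<.095)&(abs(bx)<.09)&(by>-.12)&(by<.14)&(d>0)
    print(n,"cleat y",np.median(by[cm]).round(4),cm.sum())
    u=proj(n,O)[0].astype(int);a=p[max(u[1]-90,0):u[1]+90,max(u[0]-130,0):u[0]+130];out.append(cv2.resize(a,(780,540) if False else None,fx=1.5,fy=1.5))
w=max(o.shape[1] for o in out);out=[cv2.copyMakeBorder(o,0,0,0,w-o.shape[1],0) for o in out]
cv2.imwrite(f"pics/v{k}.png",np.vstack(out))
E
python3 look.py 1
```

```text
top 248 [84.7  2.4] [58.4 51. ] 88.9
top 209 [  3.8 -23.6] [57.  49.6] 88.3
top 193 [-74.6 -16.7] [57.2 48.2] 86.2
top cleat y 0.1054 213
scene 134 [-75.6 -16.7] [63.4 26.9] 26.3
scene 254 [  4.2 -25.7] [58.5 50.6] 84.8
scene 226 [88.   3.4] [40.3 60.4] 62.3
scene cleat y 0.1045 309
```

View pics/v1.png

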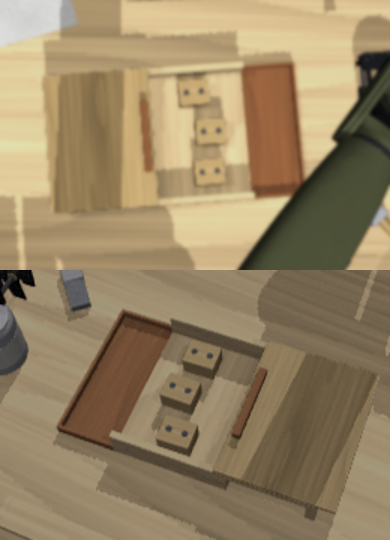

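```bash
python3 -c "
from h import *
plan((85,62,150),(85,62,100),(85,62,24),(85,44,24))"
```

```text
t 5.2 box xy -0.001 -0.2953 tip z 0.2013 F [-0.99 -0.25 -0.09] w 0.25210056364324557 q6 -0.73
turn -0.002
(85, 62, 150) [  8.55 -35.74   5.17]
(85, 62, 100) [  8.55 -35.73  10.17]
(85, 62, 24) [  8.55 -35.72  17.77]
(85, 44, 24) [  8.56 -33.92  17.77]
```

Emit:
{"api": "arm_command", "payload": {
  "increments": [
    [[0.5,1.5,-6,0,0],[0.5,3,-12,0,0],[0.5,4.5,-18,0,0],[0.5,6,-24,0,0],[0.5,7.5,-30,0,0],[0.5,8.6,-35.7,2,0],[0.5,8.6,-35.7,6,0],[0.5,8.6,-35.7,10,0],[0.5,8.6,-35.7,14,0],[0.5,8.6,-35.7,17,0],[0.5,8.6,-35.7,17.6,0],[0.5,8.6,-34.7,17.6,0],[0.5,8.6,-34,17.6,0],[0.5,8.6,-34,17.6,0]]
  ]
}}

```text
time_s: 6.95
position: [0.6407, -0.0234, 0.0355]
eef_rot: [[0.996, 0.088, 0.003], [0.088, -0.996, -0.0], [0.003, 0.0, -1.0]]
wrist_force: [0.3, 0.6, -0.1]
grip_width: 0.246
```

```bash
python3 -c "
from h import *
plan((85,44,24))"
```

```text
t 6.95 box xy 0.0868 0.0444 tip z 0.0275 F [ 0.28  0.61 -0.1 ] w 0.24569943043660877 q6 -0.21
turn -0.001
(85, 44, 24) [-0.18  0.04  0.35]
```

Nudge 1 (right block): ease forward in 1 mm rows, up to 5 mm.

Emit:
{"api": "arm_command", "payload": {
  "increments": [
    [[0.5,0,0.1,0,0],[0.5,0,0.2,0,0],[0.5,0,0.3,0,0],[0.5,0,0.3,0,0]]
  ]
}}

```text
time_s: 7.45
position: [0.6404, -0.0236, 0.035]
eef_rot: [[0.996, 0.089, 0.001], [0.089, -0.996, 0.003], [0.002, -0.003, -1.0]]
wrist_force: [-0.6, 8.4, 4.7]
grip_width: 0.251
```

Emit:
{"api": "arm_command", "payload": {
  "increments": [
    [[0.5,0,0.1,0,0],[0.5,0,0.2,0,0],[0.5,0,0.2,0,0]]
  ]
}}

```text
time_s: 7.82
position: [0.6404, -0.0237, 0.035]
eef_rot: [[0.996, 0.089, 0.001], [0.089, -0.996, 0.007], [0.002, -0.006, -1.0]]
wrist_force: [-1.9, 15.0, 6.5]
grip_width: 0.247
```

Emit:
{"api": "arm_command", "payload": {
  "increments": [
    [[0.5,0,-1,0,0],[0.5,0,-2,0,0],[0.5,0,-2,-3,0],[0.5,0,-2,-5,0],[0.5,-4,-1.5,-5,0],[0.5,-8.2,-0.8,-5,0],[0.5,-8.2,-0.8,-3,0],[0.5,-8.2,-0.8,0,0],[0.5,-8.2,0.2,0.2,0],[0.5,-8.2,1,0.2,0],[0.5,-8.2,1.6,0.2,0],[0.5,-8.2,1.6,0.2,0]]
  ]
}}

```text
time_s: 9.32
position: [0.5606, -0.0517, 0.0327]
eef_rot: [[0.996, 0.088, 0.002], [0.088, -0.996, -0.0], [0.002, 0.0, -1.0]]
wrist_force: [0.4, -0.4, 0.1]
grip_width: 0.246
```

```bash
python3 -c "
from h import *
plan((4,18,24))"
```

```text
t 9.325 box xy 0.0046 0.0233 tip z 0.0247 F [ 0.38 -0.37  0.07] w 0.24632534092248667 q6 -0.28
turn -0.001
(4, 18, 24) [-0.06  0.53  0.07]
```

Emit:
{"api": "arm_command", "payload": {
  "increments": [
    [[0.5,0,0.2,0,0],[0.5,0,0.4,0,0],[0.5,0,0.6,0,0],[0.5,0,0.7,0,0],[0.5,0,0.8,0,0],[0.5,0,0.8,0,0]]
  ]
}}

```text
time_s: 10.07
position: [0.5602, -0.0588, 0.0316]
eef_rot: [[0.996, 0.089, -0.0], [0.089, -0.996, 0.0], [-0.0, -0.0, -1.0]]
wrist_force: [-0.1, 1.1, -0.5]
grip_width: 0.248
```

Emit:
{"api": "arm_command", "payload": {
  "increments": [
    [[0.5,0,0.1,0,0],[0.5,0,0.2,0,0],[0.5,0,0.2,0,0]]
  ]
}}

```text
time_s: 10.45
position: [0.5603, -0.0589, 0.0317]
eef_rot: [[0.996, 0.088, -0.001], [0.088, -0.996, 0.004], [-0.0, -0.004, -1.0]]
wrist_force: [-0.9, 8.5, 2.2]
grip_width: 0.25
```

Emit:
{"api": "arm_command", "payload": {
  "increments": [
    [[0.5,0,-1.5,0,0],[0.5,0,-2.5,0,0],[0.5,0,-2.5,-3,0],[0.5,0,-2.5,-5,0],[0.5,-4,-2.7,-5,0],[0.5,-7.9,-2.7,-5,0],[0.5,-7.9,-2.7,-3,0],[0.5,-7.9,-2.7,0,0],[0.5,-7.9,-2,0,0],[0.5,-7.9,-1.4,0,0],[0.5,-7.9,-1.4,0,0]]
  ]
}}

```text
time_s: 11.82
position: [0.4819, -0.0548, 0.0332]
eef_rot: [[0.996, 0.088, 0.003], [0.088, -0.996, -0.001], [0.003, 0.001, -1.0]]
wrist_force: [0.4, 0.2, 1.5]
grip_width: 0.252
```

```bash
python3 -c "
from h import *
plan((-75,23,24))"
```

```text
t 11.825 box xy -0.0741 0.0272 tip z 0.0252 F [0.37 0.16 1.48] w 0.2515105199345079 q6 -0.31
turn -0.001
(-75, 23, 24) [-0.09  0.42  0.13]
```

Emit:
{"api": "arm_command", "payload": {
  "increments": [
    [[0.5,0,0.2,0,0],[0.5,0,0.4,0,0],[0.5,0,0.5,0,0],[0.5,0,0.6,0,0],[0.5,0,0.7,0,0],[0.5,0,0.7,0,0]]
  ]
}}

```text
time_s: 12.58
position: [0.4811, -0.061, 0.0316]
eef_rot: [[0.996, 0.089, -0.0], [0.089, -0.996, -0.0], [-0.0, 0.0, -1.0]]
wrist_force: [1.4, 0.3, 0.8]
grip_width: 0.254
```

Emit:
{"api": "arm_command", "payload": {
  "increments": [
    [[0.5,0,0.1,0,0],[0.5,0,0.2,0,0],[0.5,0,0.3,0,0],[0.5,0,0.3,0,0]]
  ]
}}

```text
time_s: 13.08
position: [0.4814, -0.0641, 0.0316]
eef_rot: [[0.996, 0.089, -0.0], [0.089, -0.996, -0.0], [-0.0, 0.0, -1.0]]
wrist_force: [0.1, 0.5, -0.4]
grip_width: 0.249
```

Emit:
{"api": "arm_command", "payload": {
  "increments": [
    [[0.5,0,0.4,0,0],[0.5,0,1,0,0],[0.5,0,1.8,0,0],[0.5,0,2.6,0,0],[0.5,0,3.4,0,0],[0.5,0,4.2,0,0],[0.5,0,5,0,0],[0.5,0,5.8,0,0],[0.5,0,6.6,0,0],[0.5,0,7.4,0,0],[0.5,0,8.2,0,0],[0.5,0,9,0,0],[0.5,0,9.8,0,0],[0.5,0,10.6,0,0],[0.5,0,11.4,0,0],[0.5,0,12.2,0,0],[0.5,0,12.8,0,0],[0.5,0,13.3,0,0],[0.5,0,13.3,0,0]]
  ]
}}

```text
time_s: 15.45
position: [0.4934, -0.1968, 0.0318]
eef_rot: [[0.996, 0.089, 0.0], [0.089, -0.996, -0.0], [0.0, 0.0, -1.0]]
wrist_force: [0.4, -0.4, -0.5]
grip_width: 0.251
```

```bash
python3 -c "
from h import *
plan((0,0,200))"; python3 look.py 2
```

```text
t 15.45 box xy -0.0753 -0.1153 tip z 0.0238 F [ 0.42 -0.4  -0.49] w 0.2510048209188526 q6 -0.57
turn -0.0
(0, 0, 200) [  7.53 -11.53 -17.63]
top 233 [84.3  0.5] [58.1 50.1] 87.2
top 189 [  2.8 -24.6] [36.7 71.1] 43.9
top cleat y 0.1052 214
scene 131 [ -6.4 -30.5] [51.3 32.5] 87.9
scene 113 [12.3 -4.6] [26.5 51.3] 55.7
scene 168 [83.9 13.3] [35.7 50.3] 89.8
scene 72 [97.4 -9.3] [24.6 28.7] 0.3
scene cleat y 0.1044 306
```

View pics/v2.png

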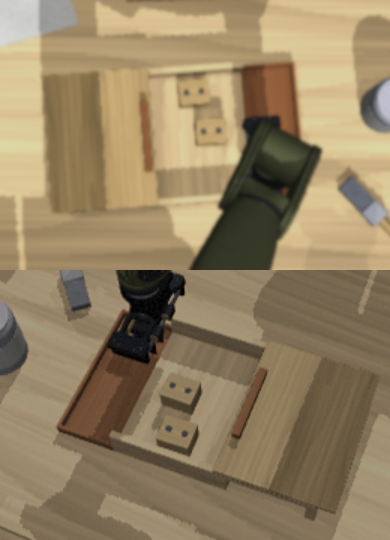

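Emit:
{"api": "arm_command", "payload": {
  "increments": [
    [[0.5,0,-0.7,0,0],[0.5,0,-1.5,0,0],[0.5,0,-1.5,-4,0],[0.5,0,-1.5,-9,0],[0.5,1.5,-6,-12,0],[0.5,3,-11,-12,0],[0.5,5,-16,-12,0],[0.5,7,-21,-12,0],[0.5,7.5,-26.3,-12,0],[0.5,7.5,-26.3,-12,0]]
  ]
}}

```text
time_s: 16.8
position: [0.5439, 0.0757, 0.1515]
eef_rot: [[0.996, 0.095, -0.0], [0.095, -0.996, 0.0], [-0.0, -0.0, -1.0]]
wrist_force: [0.3, -0.2, 0.6]
grip_width: 0.248
```

Run:
```python
from h import *
plan((0,147,75),(0,-64,75),(0,-66,75))
for n in("top","scene"):
    p,d=ctrl.snapshot(n);cv2.imwrite(f"pics/{n}3.png",p[...,::-1])
    P=cloud(n,d);q=P-O;bx=q@EX;by=q@EY;z=P[...,2]
    m=(z>.035)&(z<.06)&(abs(bx)<.125)&(by>-.205)&(by<-.1)&(d>0)
    m=cv2.morphologyEx(m.astype(np.uint8),cv2.MORPH_OPEN,np.ones((3,3)))>0
    r=cv2.minAreaRect((np.stack([bx[m],by[m]],1)*1000).astype(np.float32));B=np.c_[bx[m],by[m],np.ones(m.sum())]
    print(n,m.sum(),r,np.median(z[m]),"slopes",np.linalg.lstsq(B,z[m],rcond=None)[0])
    u=proj(n,O-EY*.12)[0].astype(int);cv2.imwrite(f"pics/c{n}.png",cv2.resize(p[u[1]-60:u[1]+60,u[0]-80:u[0]+80,::-1],None,fx=2.5,fy=2.5))
cv2.imwrite("pics/v3.png",np.vstack([cv2.imread(f"pics/c{n}.png") for n in("top","scene")]))
```

```text
t 16.8 box xy -0.0007 0.1517 tip z 0.1435 F [ 0.33 -0.19  0.65] w 0.2482581423551357 q6 -0.05
turn 0.006
(0, 147, 75) [0.07 0.47 6.85]
(0, -64, 75) [-0.05 21.57  6.84]
(0, -66, 75) [-0.05 21.77  6.84]
top 304 ((-77.58444213867188, -156.997314453125), (49.92245101928711, 60.579322814941406), 0.14663848280906677) 0.043312009337186 slopes [-0.00277459  0.01458557  0.04539138]
scene 359 ((-77.91275787353516, -158.2645263671875), (52.70930480957031, 61.82674789428711), 1.7601267099380493) 0.046217294240529866 slopes [-0.03805544 -0.0290419   0.03846245]
```

View pics/v3.png

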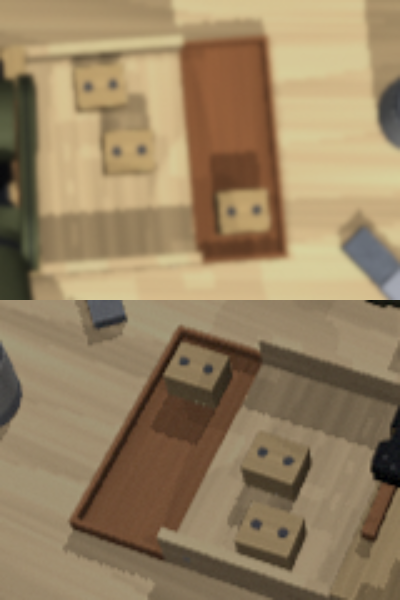

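Emit:
{"api": "arm_command", "payload": {
  "increments": [
    [[0.5,0,0.4,3,0],[0.5,0,0.4,6,0],[0.5,0,0.5,6.7,0],[0.5,0,1.7,6.7,0],[0.5,0,2.6,6.7,0],[0.5,0,3.3,6.7,0],[0.5,0,4.5,6.7,0],[0.5,0,6,6.7,0],[0.5,0,7.7,6.7,0],[0.5,0,9.5,6.7,0],[0.5,0,11.3,6.7,0],[0.5,0,13,6.7,0],[0.5,0,14.7,6.7,0],[0.5,0,16.3,6.7,0],[0.5,0,17.8,6.7,0],[0.5,0,19,6.7,0],[0.5,0,20,6.7,0],[0.5,0,20.8,6.7,0],[0.5,0,21.3,6.7,0],[0.5,0,21.5,6.7,0]]
  ]
}}

```text
time_s: 19.4
position: [0.5635, -0.1411, 0.0845]
eef_rot: [[0.996, 0.088, -0.001], [0.088, -0.996, 0.002], [-0.0, -0.003, -1.0]]
wrist_force: [0.2, 8.0, 2.6]
grip_width: 0.251
```

Emit:
{"api": "arm_command", "payload": {
  "increments": [
    [[0.5,0,0.2,0,0],[0.5,0,0.4,0,0],[0.5,0,0.5,0,0],[0.5,0,0.5,0,0]]
  ]
}}

```text
time_s: 19.9
position: [0.5635, -0.1415, 0.0846]
eef_rot: [[0.996, 0.088, -0.002], [0.088, -0.996, 0.011], [-0.001, -0.011, -1.0]]
wrist_force: [-1.4, 19.3, 6.5]
grip_width: 0.252
```

```bash
python3 -c "
from h import *
plan((0,-67.5,75))"
```

```text
t 19.9 box xy -0.0005 -0.0664 tip z 0.0766 F [-1.45 19.27  6.49] w 0.2521459801784059 q6 -0.44
turn -0.0
(0, -67.5, 75) [0.05 0.11 0.16]
```

Emit:
{"api": "arm_command", "payload": {
  "increments": [
    [[0.5,0,-0.5,0,0],[0.5,0,-1.5,0,0],[0.5,0,-2.5,-0.5,0],[0.5,0,-3,-4,0],[0.5,0,-6,-9,0],[0.5,0,-11,-13,0],[0.5,0,-17,-13,0],[0.5,0,-23,-13,0],[0.5,0,-28,-13,0],[0.5,0,-28,-13,0],[0.5,0,-28,-13,0]]
  ]
}}

```text
time_s: 21.28
position: [0.5392, 0.1317, 0.2148]
eef_rot: [[0.996, 0.089, 0.0], [0.089, -0.996, -0.001], [0.0, 0.001, -1.0]]
wrist_force: [0.0, -1.5, 0.2]
grip_width: 0.249
```

Run:
```python
from h import *
plan()
for n in("top","scene"):
    p,d=ctrl.snapshot(n)
    P=cloud(n,d);q=P-O;bx=q@EX;by=q@EY;z=P[...,2]
    m=(z>.035)&(z<.055)&(abs(bx)<.125)&(by>-.205)&(by<-.105)&(d>0)
    m=cv2.morphologyEx(m.astype(np.uint8),cv2.MORPH_OPEN,np.ones((3,3)))>0
    print(n,cv2.minAreaRect((np.stack([bx[m],by[m]],1)*1000).astype(np.float32)),np.median(z[m]))
    c=(z>.0785)&(z<.095)&(abs(bx)<.09)&(by>-.12)&(by<.14)&(d>0);print("cleat y",np.median(by[c]))
    cv2.imwrite(f"pics/{n}4.png",p[...,::-1])
```

```text
t 21.275 box xy -0.0004 0.2079 tip z 0.2068 F [ 0.02 -1.46  0.22] w 0.24936552156119252 q6 0.05
turn 0.0
top ((-77.59561920166016, -157.27598571777344), (49.8111686706543, 58.95365524291992), 1.1460797786712646) 0.04280723382613975
cleat y -0.08367266183643939
scene ((-78.30625915527344, -157.4747314453125), (61.294334411621094, 53.259979248046875), 89.110107421875) 0.04646483223068494
cleat y -0.08468339175649456
```

View pics/scene4.png

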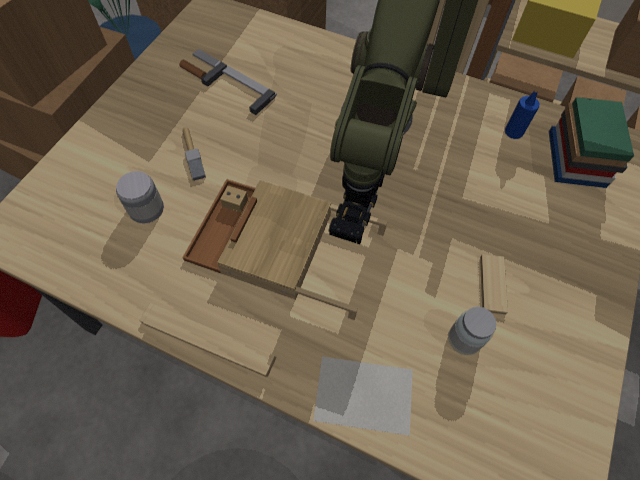

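The lid is shut, with the cleat at about (243,218). The block lies in the tray at about (233,196), the bystanders haven't moved, and the arm is clear.

```bash
python3 -c "
from bench import ctrl
ctrl.hand_in()"
```

```text
the job is handed in; nothing more can be done
```

The loose block is in the tray, the lid is shut, and the job was handed in at about 21 s of the 58 s allowed.

- **Lid open:** I slid it to about 188 mm; the cleat measured y ≈ +105 mm.
- **Finding the loose block:** The blocks at box x = +85 and +4 mm did not move at about 15 N and 8.5 N. The one at x = −75 mm slid with under 1 N. I pushed that one out through the open end with the two fingertips.
- **Last checks on the block:** Both cameras put it flat at about (−78, −157) mm in the box frame. Its top is at z ≈ 43–46 mm, against 44 mm expected on the tray floor.
- **Last checks on the lid:** I pushed it to its end stop, where the force rose to 19 N. The cleat read y ≈ −84 mm, against −85 mm when fully shut; that 1 mm is within the error of my box position estimate.
- **Bystanders and arm:** The jar, tin, brush and offcut look unmoved in the last scene picture, though I did not measure them. The arm is clear of everything. No checks failed or disagreed.

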